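# Seat the keyed drive disc on its pin

### The arm

A 7-joint arm with a two-finger parallel gripper is mounted at the origin on the work surface. World frame = base frame: x ahead of the robot, y to its left, z up, the work surface at z = 0. Lengths are in m, angles in rad, forces in N, time in s.
With the tool pointing down it reaches from about 0.425 to 0.875 m from the base axis. Payload 4.7 kg.
Tool frame: the origin (TCP) lies at the very end of the fingers, on their centre line; the grasp point (between the pads) lies 19 mm behind it (grip_point_offset is the distance from the TCP to the grasp point, in m); x points along the fingers, z is the direction in which the jaws open and shut, and the axes are right-handed (so a half turn about x gives the same grasp; the last joint's range is limited). The gripper opens to 87 mm and grips with 3 to 60 N. Pads are 19 mm wide; open, the fingers measure 117 mm over their backs; the gripper's body (75 mm by 190 mm) begins 51 mm behind the grasp point.
Start: joints at [0.014, 0.321, -0.07, 1.45, 0.023, 1.371, -0.057], TCP at [0.65, -0, 0.223] pointing down, gripper open.
Joint ranges: [-2.86, 2.86], [-0.3, 2.09], [-1.38, 1.24], [0.06, 2.45], [-1.56, 4.7], [0.09, 2.05], [-2.69, 2.69]. Speed limits (rad/s): [2.57, 2.57, 3.14, 3.14, 3.14, 3.14, 3.14].

### API

Orientations are given as a rotation vector (axis times angle).
In Python, from bench import get_state, get_image, calibration, close_job, grip_point_offset gives the robot as it stands.
- The arm moves only by the tool play_rows, never from a script. Its argument "targets" is a list of rows, each an object with "claw": the closure, from 0 (fully open) to 1 (shut); "linear": the shift along the tool's x, y, z as a fraction of full scale, a list of three; "rotation": the turn, a rotation vector about the tool's x, y, z as a fraction of full scale, a list of three. In form: [{"claw": claw, "linear": [x, y, z], "rotation": [wx, wy, wz]}, ...]. A call has 1 to 10 rows; each row shifts and turns the pose as measured when the row begins, along the tool's axes as they then stand; what a row does not reach is not made up. Full scale, the value 1, is 2.5 cm for a shift and 90 degrees for a turn. A row lasts 1/12 s, in which the tool goes at most 41.7 mm and 7.16 degrees, less where a joint would pass 70% of its speed; a pose out of reach is approached as far as the arm can. A call with a number of a shift or a turn outside -1 to 1 is refused whole. A call with a gripper value outside its range is refused whole. The fingers move at their own pace and stop on an object; "newtons" is the grip in N (left out, the last holds). Time passes only in rows, so rows that do not move let the fingers close. It gives the time, the measured TCP pose, the force and the opening at its end, in the units of the state.
- get_state(): the state, without advancing time (a new reading comes with each control period).
- get_image(name): name is "scene" or "side" or "wrist"; returns the picture (420x560x3 uint8, blue, green, red); there is no depth.
- calibration(name): a dict with "fx", "fy", "cx", "cy" (pixels), "rvec" (rotation vector, rad) and "tvec" (3), from world to camera coordinates, as OpenCV has them; the wrist camera has in their place "hand_eye" (4x4, takes a point from camera to tool coordinates, whose origin is the TCP and whose axes are the tool frame's). Camera axes: x right, y down, z forward; pixel columns grow to the right and rows downward; lengths in m; the calibration is good to about 2 mm. A picture is of the moment at which its call begins: read the wrist's pose just before it. calibration takes no time and is no camera call.
- close_job(): hands the job in, once; it reports no verdict.
The state is a dict: "time": time; "joint_positions": joint angles; "qd": joint speeds; "joint_torque": joint torques, N m; "position": TCP position; "tool_rot": TCP orientation; "ft_force": force on the tool from outside, world axes, zero at the start; "torque": the same for the moment, N m; "grip_width": opening from 0.0 (shut) to 1.0 (fully open).
Only numpy, scipy, OpenCV 4.12 (cv2) and the standard library are available. Lean on these libraries where they do the work, as an engineer would, in place of code of your own. Each camera call takes 0.05 s, during which the arm holds its last target. There are 200 camera calls.

### The job

With a fingertip against the small upright stub, turn the turntable's aluminium drive disc until the notch in its rim stands over the steel pin on the black drive pod, then press down on its hub until the disc is fully home, level, with the pin in the notch. Do not lift the disc, leave the other things on the shelf where they are, and finish with the hand clear.

Things in the scene. Friction and masses are not known exactly. Their poses are not given: they have to be found in the camera images.
- pod: Round black drive pod, fixed to the shelf, 160 mm across, flat top 40 mm high; origin at the centre of its underside, z up, x points from the centre towards the pin. On it a boss (94 mm across, top at 46 mm) is the disc's seat; a 12 mm steel spindle on the axis goes up into the disc's hub.
- collar (a joint): Rubber collar, 84 mm across, sliding in the pod's boss under the disc; metres pushed down: 0 at the start (disc rests on it 8 mm above the seat), 0.008 with the disc home. It resists with about 9 N (the disc's weight helps, so about 6 N from the finger), has no spring and stays where it is pushed.
- pin (a point): On the pin's top edge where the notch must go: 54 mm from the pod's axis (pod +x), 52 mm above the shelf. The pin is a flat steel bar on edge, 8 mm wide, reaching radially from 50 to 76 mm from the axis: its outer 14 mm shows beyond the disc's rim. Its top is 2 mm below the raised disc and 6 mm above the seat: it blocks the disc unless it is in the notch.
- disc: Loose aluminium drive disc, about 0.3 kg, 124 mm across, plate 8 mm thick, on the collar, its 14 mm bore over the spindle. Origin on its axis at the underside: 54 mm above the pod's underside at the start, 46 mm when home. z up, x points from the axis to the notch. It turns either way without a stop, with slight friction, and stays where it is left.
- notch (a point): In the disc's notch, 54 mm from the axis (disc +x), at the height of the underside. The notch is 15 mm wide, open at the rim, cut in to 46 mm from the axis, right through the plate.
- stub_top (a point): Top of the upright steel stub on the disc, 12 mm across, standing 18 mm above the plate's top, 46 mm from the axis, opposite the notch (disc -x).
- hub_top (a point): Centre of the flat closed top of the disc's hub, 27 mm across, 16 mm above the plate's top (24 mm above the underside). The place to press.
- weight: Bystander, loose: chrome record weight, turned, 72 mm wide, 56 mm tall; origin at the centre of its underside.
- spindle_cap: Bystander, loose: white plastic spindle cap, 34 mm wide, 30 mm tall; origin at the centre of its underside.
- headshell: Bystander, loose: aluminium headshell lying flat, 60 x 20 x 17 mm; origin at the centre of its underside.
- record_brush: Bystander, loose: black record brush, 30 x 95 x 32 mm; origin at the centre of its underside.
- mug: Bystander, loose: white ceramic mug, 80 mm wide, 92 mm tall; origin at the centre of its underside.
- bottle: Bystander, loose: small amber bottle, 44 mm wide, 100 mm tall; origin at the centre of its underside.
- stylus_case: Bystander, loose: grey plastic stylus case, 70 x 50 x 30 mm; origin at the centre of its underside.
Mind the look-alikes: they are no part of the job. Several things have the shape of the pod; the one meant has the colours described above.

How it is judged:
At the end, for the whole second after the job is handed in: The disc lies level (within 0.03 rad) and at rest on its seat (origin no more than 2 mm above the seated height of 46 mm over the pod's underside), its notch site within 6 mm horizontally of the pin site; every other loose thing is within 20 mm of where it stood (z of disc in the frame of pod below 0.048 m and angle between disc's own z axis and vertical below 0.03 rad and horizontal distance between notch and pin below 0.006 m and linear speed of disc below 0.01 m/s and distance of each of weight, spindle_cap, headshell, record_brush, mug, bottle, stylus_case from where it was at the start of the episode below 0.02 m); the robot touches nothing.
It fails at once if the disc is lifted more than 6 mm above its starting height (z of disc in the frame of pod above 0.06 m).
It fails at once if another thing on the shelf is moved by more than 20 mm (distance of any of weight, spindle_cap, headshell, record_brush, mug, bottle, stylus_case from where it was at the start of the episode above 0.02 m).
It also fails if it takes over 45 s, if anything falls off the work surface, if the arm or the gripper's body presses on something with over 40 N, if the wrist force passes 120 N, or if a joint passes its speed limit or range.

## Working session

There is one attempt and no reset: what is moved stays moved. The work goes in short steps, Python scripts to look and compute and a tool call to move; the robot and the scene stay as the last step left them, time stands still between calls to the robot, and variables do not carry over. Pictures are saved under pics/ and viewed, about 8 in all and at most 12, crops included, and the job is handed in when it is done.

Besides the shell and the picture viewer there is one more tool, called after "Call:" as name(argument=value, ...), one argument or row to a line, values as JSON. play_rows: Moves the arm, as the interface text tells. Shift numbers are shares of 2.5 cm and turn numbers shares of 90 degrees, none past 1 either way. Its arguments: {"type":"object","properties":{"targets":{"type":"array"},"newtons":{"type":"number"}},"required":["targets"]}

```bash
mkdir -p pics; ls; python3 - <<'E'
from bench import *
import cv2,numpy as np
s=get_state();print(s['position'],s['tool_rot'],s['time'])
print(grip_point_offset)
for n in('scene','side','wrist'):
    cv2.imwrite(f'pics/{n}0.png',get_image(n));print(n,calibration(n))
a=[cv2.imread(f'pics/{n}0.png') for n in('scene','side')]
E
```

```text
pics
[ 6.49463622e-01 -3.18211613e-05  2.21455468e-01] [-8.76329807e-05  1.57268771e+00 -5.13320097e-05] 0.0
0.0187
scene {'fx': 414.3114322907243, 'fy': 414.3114322907243, 'cx': 284.79262331459995, 'cy': 212.29867293526962, 'rvec': array([ 2.22798303,  1.12979739, -0.42281779]), 'tvec': array([-0.31125661, -0.30800511,  1.63661851])}
side {'fx': 415.6464410575107, 'fy': 415.6464410575107, 'cx': 278.15254318075756, 'cy': 212.7504834501239, 'rvec': array([ 2.25558421, -0.61429694,  0.29480979]), 'tvec': array([-0.47175099,  0.2313651 ,  0.86987878])}
wrist {'fx': 353.089646027969, 'fy': 353.089646027969, 'cx': 279.41237277085634, 'cy': 210.9552301038965, 'hand_eye': array([[ 3.72266860e-04, -2.87202028e-01,  9.57869958e-01,
        -1.62837320e-01],
       [ 1.71942854e-04, -9.57869992e-01, -2.87202105e-01,
         7.99415703e-02],
       [ 9.99999916e-01,  2.71614720e-04, -3.07200918e-04,
         2.12505417e-04],
       [ 0.00000000e+00,  0.00000000e+00,  0.00000000e+00,
         1.00000000e+00]])}
```

View pics/scene0.png

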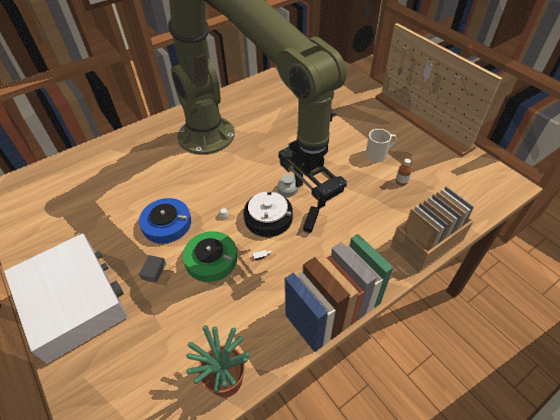

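View pics/wrist0.png

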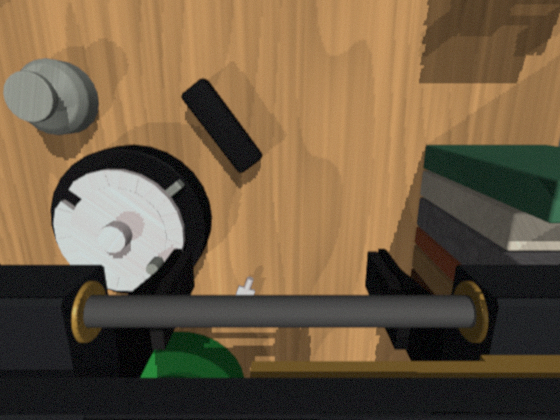

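The wrist view shows the disc on the black pod near (120,232). The pin is at about (175,187), the notch at about (70,200), the stub at about (155,265) and the hub at (118,237). Next I'll measure them.

```bash
cat > h.py <<'E'
import cv2,numpy as np
from scipy.spatial.transform import Rotation as R
from scipy.optimize import least_squares
from bench import *
def ray(n,uv,s=None):
    c=calibration(n);uv=np.atleast_2d(np.float64(uv))
    d=np.c_[(uv[:,0]-c['cx'])/c['fx'],(uv[:,1]-c['cy'])/c['fy'],np.ones(len(uv))]
    if n=='wrist':
        H=c['hand_eye'];r=R.from_rotvec(s['tool_rot']).as_matrix()
        return r@H[:3,3]+s['position'],d@(r@H[:3,:3]).T
    r=R.from_rotvec(c['rvec']).as_matrix();return -r.T@c['tvec'],d@r
def onz(n,uv,z,s=None):
    o,d=ray(n,uv,s);return (o+d*((z-o[2])/d[:,2])[:,None])[:,:2]
def circ(p):
    f=lambda q:np.hypot(*(p-q[:2]).T)-q[2]
    return least_squares(f,[*p.mean(0),.06],loss='soft_l1',f_scale=.001).x
E
python3 - <<'E'
from h import *
s=get_state()
w=cv2.imread('pics/wrist0.png');sc=cv2.imread('pics/scene0.png')
for n,im,(x0,y0,x1,y1) in(('wrist',w,(40,140,220,310)),('scene',sc,(240,185,298,225))):
    m=np.zeros(im.shape[:2],np.uint8);m[y0:y1,x0:x1]=(im.min(2)>140)[y0:y1,x0:x1]*255
    c=max(cv2.findContours(m,0,1)[0],key=cv2.contourArea)
    hl=cv2.convexHull(c)[:,0]
    print(n,len(hl),circ(onz(n,hl,.062,s)))
for k,uv,z in(('hub',(118,237),.078),('pin',(177,187),.052),('notch',(70,200),.062),('stub',(155,265),.080),('pin_sc',(286,213),.052)):
    print(k,onz('wrist',uv,z,s))
a=cv2.resize(w[130:310,30:230],None,fx=3,fy=3,interpolation=2)
cv2.imwrite('pics/c1.png',a)
E
```

```text
wrist 37 [ 0.49272218 -0.03918348  0.06223663]
scene 23 [ 0.49558749 -0.04242284  0.06257761]
hub [[ 0.49974863 -0.03735359]]
pin [[0.55069655 0.00423203]]
notch [[ 0.45135841 -0.0061435 ]]
stub [[ 0.53200375 -0.06479418]]
pin_sc [[ 0.65594315 -0.0219018 ]]
```

View pics/c1.png

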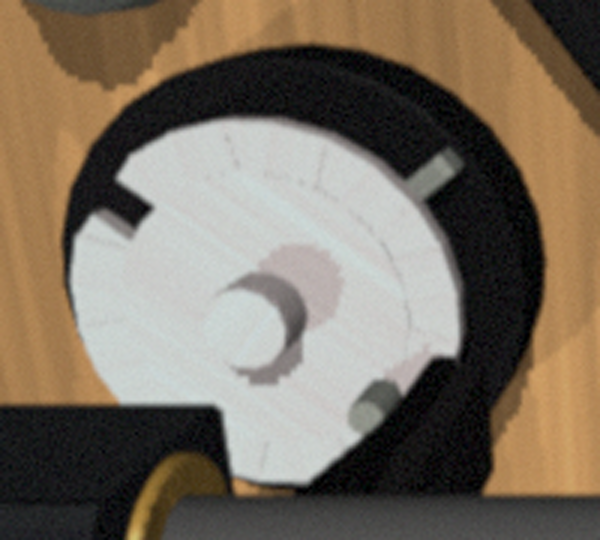

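View pics/side0.png

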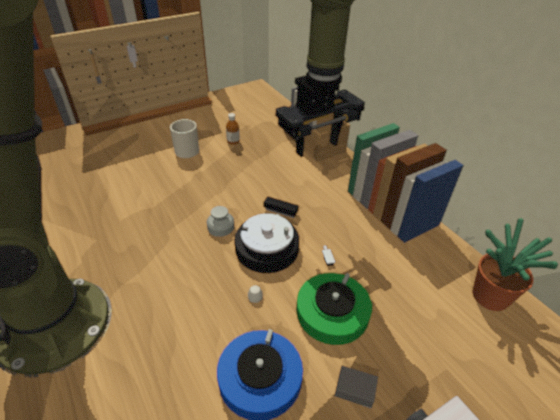

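```bash
python3 - <<'E'
from h import *
s=get_state()
f=lambda x,y,z:onz('wrist',(x/3+30,y/3+130),z,s)[0]
C=np.array([.494,-.041]);hub=f(243,328,.078);print('hub',hub)
for c in(C,hub):
  for k,a in(('stub',(367,418,.080)),('notchmouth',(106,197,.062)),('notchin',(142,224,.062)),('pinout',(452,157,.052)),('pinin',(418,189,.052))):
    p=f(*a);d=p-c;print(k,p.round(4),'r',np.hypot(*d).round(4),'ang',np.degrees(np.arctan2(d[1],d[0])).round(1))
# scene hub
sc=cv2.imread('pics/scene0.png')[170:250,230:310];sd=cv2.imread('pics/side0.png')[195:275,225:305]
cv2.imwrite('pics/c2.png',np.hstack([cv2.resize(i,(400,400),interpolation=2) for i in(sc,sd)]))
# mates: weight, brush heights
print('brush ends',onz('wrist',[(195,85),(250,165)],.032,s),'weight',onz('wrist',(30,97),.056,s))
E
```

```text
hub [ 0.49293111 -0.03967607]
stub [ 0.529  -0.0693] r 0.045 ang -38.9
notchmouth [ 0.4477 -0.0019] r 0.0606 ang 139.9
notchin [ 0.4576 -0.0107] r 0.0474 ang 140.3
pinout [0.5546 0.0088] r 0.0785 ang 39.4
pinin [ 0.5428 -0.0017] r 0.0626 ang 38.8
stub [ 0.529  -0.0693] r 0.0467 ang -39.4
notchmouth [ 0.4477 -0.0019] r 0.0589 ang 140.2
notchin [ 0.4576 -0.0107] r 0.0457 ang 140.7
pinout [0.5546 0.0088] r 0.0785 ang 38.2
pinin [ 0.5428 -0.0017] r 0.0626 ang 37.3
brush ends [[0.56986146 0.09801919]
 [0.61989244 0.02231762]] weight [[0.42824108 0.08672722]]
```

View pics/c2.png

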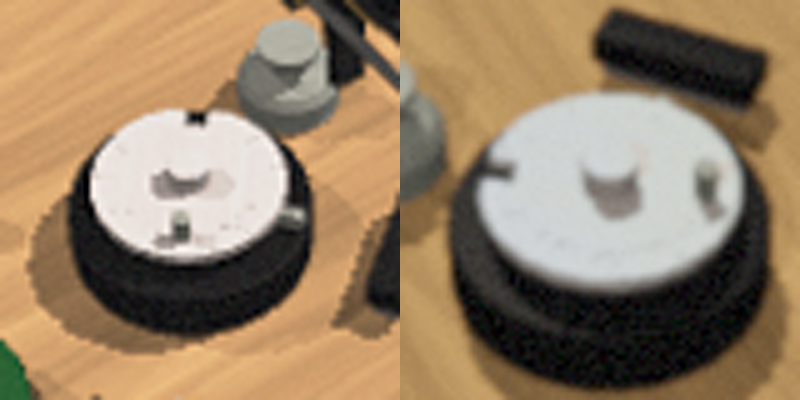

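The crops agree with the wrist measurement:

| Item | Value |
|---|---|
| Axis | about (0.493, -0.040) |
| Notch | 140° |
| Stub | -40° |
| Pin | 38.5° |

So the disc needs about 101.5° clockwise. I'll close the fingers and go above a spot on the counter-clockwise side of the stub.

Call:
play_rows(
  targets=[
    {"claw": 1, "linear": [0.8, -0.31, -0.68], "rotation": [0, 0, 0]},
    {"claw": 1, "linear": [0.8, -0.31, -0.68], "rotation": [0, 0, 0]},
    {"claw": 1, "linear": [0.8, -0.31, -0.68], "rotation": [0, 0, 0]},
    {"claw": 1, "linear": [0.8, -0.31, -0.68], "rotation": [0, 0, 0]},
    {"claw": 1, "linear": [0.8, -0.31, -0.68], "rotation": [0, 0, 0]},
    {"claw": 1, "linear": [0.8, -0.31, -0.68], "rotation": [0, 0, 0]},
    {"claw": 1, "linear": [0, 0, 0], "rotation": [0, 0, 0]},
  ],
)

```text
time: 0.73
position: [0.5428, -0.0468, 0.0948]
tool_rot: [-0.001, 1.573, 0.003]
ft_force: [-1.2, -0.7, -0.8]
grip_width: 0.554
```

Call:
play_rows(
  targets=[
    {"claw": 1, "linear": [0, 0, 0], "rotation": [-0.079, 0, 0]},
    {"claw": 1, "linear": [0, 0, 0], "rotation": [-0.079, 0, 0]},
    {"claw": 1, "linear": [0, 0, 0], "rotation": [-0.079, 0, 0]},
    {"claw": 1, "linear": [0, 0, 0], "rotation": [-0.079, 0, 0]},
    {"claw": 1, "linear": [0, 0, 0], "rotation": [-0.079, 0, 0]},
    {"claw": 1, "linear": [0, 0, 0], "rotation": [-0.079, 0, 0]},
    {"claw": 1, "linear": [0, 0, 0], "rotation": [-0.079, 0, 0]},
    {"claw": 1, "linear": [0, 0, 0], "rotation": [0, 0, 0]},
  ],
)

```text
time: 1.4
position: [0.5428, -0.0461, 0.0946]
tool_rot: [-0.689, 1.461, 0.694]
ft_force: [0.8, 0.5, 0.7]
grip_width: 0.019
```

```bash
cat >> h.py <<'E'
Rm=lambda s:R.from_rotvec(s['tool_rot']).as_matrix()
def pose(s):
    r=Rm(s);print('t',round(s['time'],2),'p',np.round(s['position'],4),'yaw',np.degrees(np.arctan2(r[1,2],r[0,2])).round(1),'xdown',r[:,0].round(3),'F',np.round(s['ft_force'],1),'g',s['grip_width'])
E
python3 - <<'E'
from h import *
s=get_state();pose(s);cv2.imwrite('pics/w2.png',get_image('wrist'))
print((s['joint_positions']))
E
```

```text
t 1.4 p [ 0.5428 -0.0461  0.0946] yaw 50.7 xdown [-0.004  0.002 -1.   ] F [0.8 0.5 0.7] g 0.019107604455183294
[ 0.16521388  0.2085292  -0.14220223  1.85913559  0.03097301  1.08010814
  0.89669058]
```

View pics/w2.png

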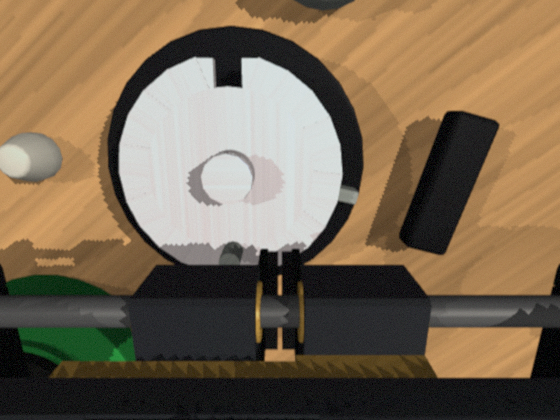

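Close view: hub at (227,180), notch at (229,70), stub at (232,250), pin at (350,195) on the right. The fingers are shut just beside the stub.

```bash
python3 - <<'E'
from h import *
s=get_state();im=cv2.imread('pics/w2.png')
m=((im.min(2)>125)*255).astype(np.uint8);m[:,:100]=0;m[240:]=0;m[:,400:]=0
c=max(cv2.findContours(m,0,1)[0],key=cv2.contourArea);h=cv2.convexHull(c)[:,0]
h=h[h[:,1]<235];q=circ(onz('wrist',h,.062,s));print('disc',q)
C=q[:2]
for k,u,z in(('hub',(227,180),.078),('notchmouth',(229,58),.062),('notchin',(229,86),.062),('pinout',(357,196),.052),('pinin',(343,194),.052)):
    p=onz('wrist',u,z,s)[0];d=p-C;print(k,p.round(4),'r',np.hypot(*d).round(4),'ang',np.degrees(np.arctan2(d[1],d[0])).round(1))
E
```

```text
disc [ 0.49523332 -0.03943196  0.06415035]
hub [ 0.4935 -0.0393] r 0.0017 ang 176.6
notchmouth [4.478e-01 1.000e-04] r 0.0617 ang 140.2
notchin [ 0.4579 -0.009 ] r 0.0482 ang 140.8
pinout [0.552  0.0079] r 0.0739 ang 39.8
pinin [0.5457 0.0022] r 0.0654 ang 39.5
```

Call:
play_rows(
  targets=[
    {"claw": 1, "linear": [0.5, 0, 0], "rotation": [0, 0, 0]},
    {"claw": 1, "linear": [0.4, 0, 0], "rotation": [0, 0, 0]},
    {"claw": 1, "linear": [0.1, 0, 0], "rotation": [0, 0, 0]},
    {"claw": 1, "linear": [0, 0, 0], "rotation": [0, 0, 0]},
  ],
)

```text
time: 1.78
position: [0.5434, -0.0457, 0.0673]
tool_rot: [-0.678, 1.463, 0.683]
ft_force: [0.0, 1.2, -0.3]
grip_width: 0.006
```

Call:
play_rows(
  targets=[
    {"claw": 1, "linear": [0, -0.1, -0.15], "rotation": [0.0556, 0, 0]},
    {"claw": 1, "linear": [0, -0.1, -0.15], "rotation": [0.0556, 0, 0]},
    {"claw": 1, "linear": [0, -0.1, -0.15], "rotation": [0.0556, 0, 0]},
    {"claw": 1, "linear": [0, -0.1, -0.15], "rotation": [0.0556, 0, 0]},
    {"claw": 1, "linear": [0, -0.1, -0.15], "rotation": [0.0556, 0, 0]},
    {"claw": 1, "linear": [0, -0.1, -0.15], "rotation": [0.0556, 0, 0]},
    {"claw": 1, "linear": [0, 0, 0], "rotation": [0, 0, 0]},
  ],
)

```text
time: 2.37
position: [0.5339, -0.0696, 0.0647]
tool_rot: [-0.245, 1.561, 0.254]
ft_force: [0.6, -1.2, -0.7]
grip_width: 0.005
```

```bash
cat >> h.py <<'E'
C0=np.array([.4935,-.0395])
def rel(s):
    r=Rm(s);d=np.r_[s['position'][:2]-C0,0];print('tool y,z rel axis',(r.T@d).round(4)[1:])
E
python3 - <<'E'
from h import *
s=get_state();pose(s);rel(s);cv2.imwrite('pics/w3.png',get_image('wrist'))
E
```

```text
t 2.37 p [ 0.5339 -0.0696  0.0647] yaw 18.2 xdown [-0.006  0.005 -1.   ] F [ 0.6 -1.2 -0.7] g 0.004754995201293788
tool y,z rel axis [-0.0412  0.029 ]
```

View pics/w3.png

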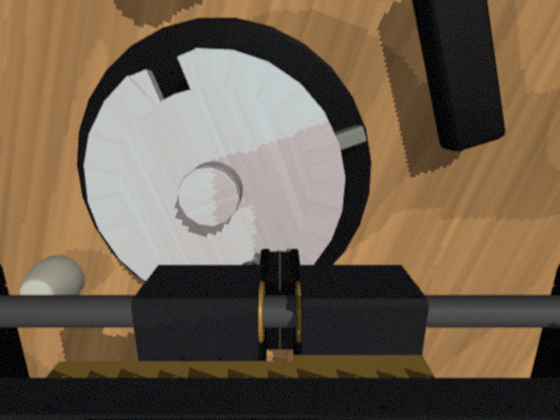

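The stub is in contact: the disc has turned about 13° and the notch is now at (168,80). The tip has sunk to 65 mm, so I'll raise it a little. Then a straight push and more arc.

Call:
play_rows(
  targets=[
    {"claw": 1, "linear": [-0.12, 0, 0], "rotation": [0, 0, 0]},
    {"claw": 1, "linear": [-0.02, -0.02, -0.16], "rotation": [0, 0, 0]},
    {"claw": 1, "linear": [-0.02, -0.02, -0.16], "rotation": [0, 0, 0]},
    {"claw": 1, "linear": [-0.02, -0.02, -0.16], "rotation": [0, 0, 0]},
    {"claw": 1, "linear": [0, 0, 0], "rotation": [0, 0, 0]},
  ],
)

```text
time: 2.83
position: [0.5232, -0.0739, 0.0696]
tool_rot: [-0.255, 1.559, 0.263]
ft_force: [-0.0, 0.1, -0.0]
grip_width: 0.008
```

```bash
cat >> h.py <<'E'
def notch(s,im,zt=.062):
    """angle of dark gap in the disc at r=50..58mm, in world degrees"""
    c=calibration('wrist');H=c['hand_eye'];r=Rm(s)
    a=np.radians(np.arange(-180,180,.5));v=np.zeros(len(a))
    for q in(.050,.052,.054,.056):
        P=np.c_[C0[0]+q*np.cos(a),C0[1]+q*np.sin(a),np.full(len(a),zt)]
        X=((P-s['position'])@r-H[:3,3])@H[:3,:3]
        u=X[:,0]/X[:,2]*c['fx']+c['cx'];w=X[:,1]/X[:,2]*c['fy']+c['cy']
        v+=cv2.remap(im.min(2),np.float32(u)[None],np.float32(w)[None],1,borderValue=255)[0]/4
        v[w>262]=255
    d=v<90;L,k=0,[]
    idx=np.flatnonzero(d);g=np.split(idx,np.flatnonzero(np.diff(idx)>3)+1)
    print('dark arcs deg',[(round(np.degrees(a[x[0]]),1),round(np.degrees(a[x[-1]]),1)) for x in g if len(x)>4])
E
python3 - <<'E'
from h import *
s=get_state();pose(s);rel(s);im=get_image('wrist');cv2.imwrite('pics/w4.png',im);notch(s,im)
E
```

```text
t 2.83 p [ 0.5232 -0.0739  0.0696] yaw 18.9 xdown [-0.004  0.005 -1.   ] F [-0.   0.1 -0. ] g 0.00764248861922659
tool y,z rel axis [-0.0421  0.017 ]
dark arcs deg [(np.float64(107.5), np.float64(122.0))]
```

Call:
play_rows(
  targets=[
    {"claw": 1, "linear": [0, -0.07, -0.18], "rotation": [0.0667, 0, 0]},
    {"claw": 1, "linear": [0, -0.07, -0.18], "rotation": [0.0667, 0, 0]},
    {"claw": 1, "linear": [0, -0.07, -0.18], "rotation": [0.0667, 0, 0]},
    {"claw": 1, "linear": [0, -0.07, -0.18], "rotation": [0.0667, 0, 0]},
    {"claw": 1, "linear": [0, -0.07, -0.18], "rotation": [0.0667, 0, 0]},
    {"claw": 1, "linear": [0, -0.07, -0.18], "rotation": [0.0667, 0, 0]},
    {"claw": 1, "linear": [0, -0.07, -0.18], "rotation": [0.0667, 0, 0]},
    {"claw": 1, "linear": [0, -0.07, -0.18], "rotation": [0.0667, 0, 0]},
    {"claw": 1, "linear": [0, -0.07, -0.1], "rotation": [0.0667, 0, 0]},
    {"claw": 1, "linear": [0, 0, 0], "rotation": [0, 0, 0]},
  ],
)

```text
time: 3.72
position: [0.4838, -0.0861, 0.0699]
tool_rot: [0.518, 1.512, -0.511]
ft_force: [0.1, -0.4, 0.3]
grip_width: 0.008
```

```bash
python3 - <<'E'
from h import *
s=get_state();pose(s);rel(s);im=get_image('wrist');cv2.imwrite('pics/w5.png',im);notch(s,im)
E
```

```text
t 3.72 p [ 0.4838 -0.0861  0.0699] yaw -37.6 xdown [-0.001  0.005 -1.   ] F [ 0.1 -0.4  0.3] g 0.008141944037284472
tool y,z rel axis [-0.0428  0.0208]
dark arcs deg [(np.float64(55.0), np.float64(70.0))]
```

View pics/w5.png

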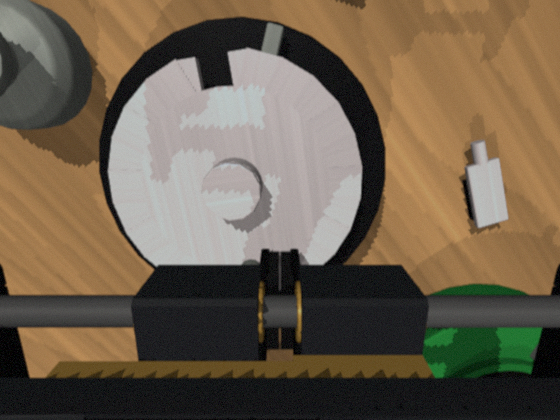

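Notch at (213,70) and pin at (272,38): about 23° left. I'll take most of it, then measure both.

Call:
play_rows(
  targets=[
    {"claw": 1, "linear": [0, -0.07, -0.18], "rotation": [0.0667, 0, 0]},
    {"claw": 1, "linear": [0, -0.07, -0.18], "rotation": [0.0667, 0, 0]},
    {"claw": 1, "linear": [0, -0.07, -0.18], "rotation": [0.0667, 0, 0]},
    {"claw": 1, "linear": [0, 0, 0], "rotation": [0, 0, 0]},
  ],
)

```text
time: 4.1
position: [0.4709, -0.0811, 0.0699]
tool_rot: [0.757, 1.439, -0.751]
ft_force: [-0.5, 1.4, 0.3]
grip_width: 0.006
```

```bash
python3 - <<'E'
from h import *
s=get_state();pose(s);rel(s);im=get_image('wrist');cv2.imwrite('pics/w6.png',im);notch(s,im)
cv2.imwrite('pics/c6.png',cv2.resize(im[0:270,80:400],None,fx=2.2,fy=2.2,interpolation=2))
E
```

```text
t 4.1 p [ 0.4709 -0.0811  0.0699] yaw -55.4 xdown [-0.001  0.004 -1.   ] F [-0.5  1.4  0.3] g 0.006342952035948112
tool y,z rel axis [-0.0422  0.0214]
dark arcs deg [(np.float64(41.0), np.float64(51.5))]
```

View pics/c6.png

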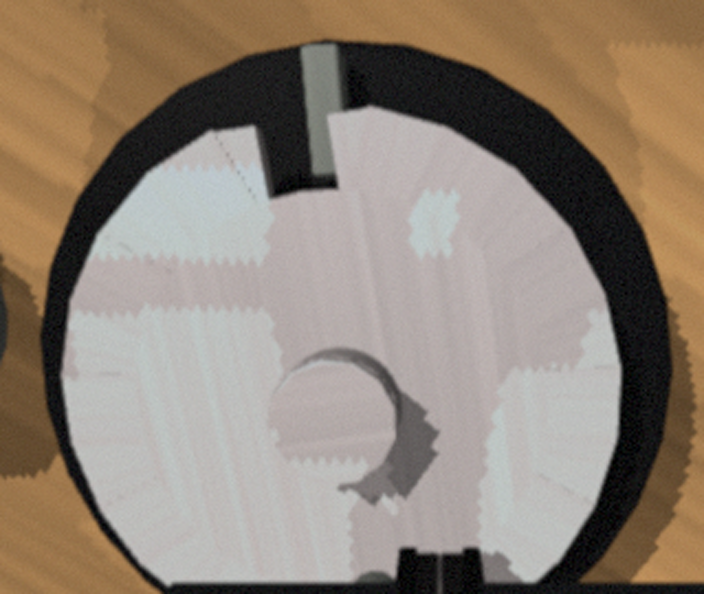

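```bash
python3 - <<'E'
from h import *
s=get_state()
g=lambda p,z:onz('wrist',(p[0]/2.2+80,p[1]/2.2),z,s)[0]
im=cv2.imread('pics/w6.png');m=((im.min(2)>110)*255).astype(np.uint8);m[:,:85]=0;m[250:]=0;m[:,380:]=0
m=cv2.morphologyEx(m,2,np.ones((5,5)));
n,l,st,_=cv2.connectedComponentsWithStats(m);print(st[1:])
P=lambda k,p,c:print(k,p.round(4),np.hypot(*(p-c)).round(4),np.degrees(np.arctan2(*(p-c)[::-1])).round(1))
rim=np.array([(72,290),(62,375),(100,235),(213,131),(372,107),(449,128),(518,180),(602,315),(621,380),(600,480)])
C=circ(np.array([g(p,.062) for p in rim]));print('disc',C)
for c in(C0,C[:2]):
    for k,a,b,z in(('mouth',(257,127),(328,113),.062),('in',(270,197),(338,187),.062),('pinout',(302,45),(338,44),.052),('pin mid L',(307,120),(343,108),.052)):
        A,B=g(a,z),g(b,z);print(np.linalg.norm(A-B).round(4),end=' ');P(k,(A+B)/2,c)
    P('hub',g((334,420),.078),c)
E
```

```text
[[  108    21   254   229 41543]]
disc [ 0.49272332 -0.03833823  0.0620512 ]
0.0148 mouth [0.5371 0.0017] 0.06 43.4
0.0144 in [ 0.5267 -0.0076] 0.046 43.9
0.0076 pinout [0.5528 0.0068] 0.0753 38.0
0.0082 pin mid L [ 0.5421 -0.0012] 0.0619 38.2
hub [ 0.4936 -0.0387] 0.0008 80.2
0.0148 mouth [0.5371 0.0017] 0.0597 42.1
0.0144 in [ 0.5267 -0.0076] 0.0458 42.2
0.0076 pinout [0.5528 0.0068] 0.0752 36.9
0.0082 pin mid L [ 0.5421 -0.0012] 0.0618 36.9
hub [ 0.4936 -0.0387] 0.001 -21.5
```

The notch is about 5.3° short of the pin, so a last small arc.

Call:
play_rows(
  targets=[
    {"claw": 1, "linear": [0, -0.035, -0.08], "rotation": [0.03, 0, 0]},
    {"claw": 1, "linear": [0, -0.035, -0.08], "rotation": [0.03, 0, 0]},
    {"claw": 1, "linear": [0, 0, 0], "rotation": [0, 0, 0]},
  ],
)

```text
time: 4.4
position: [0.4686, -0.0794, 0.0702]
tool_rot: [0.816, 1.415, -0.811]
ft_force: [-0.2, -0.1, 0.8]
grip_width: 0.005
```

```bash
python3 - <<'E'
from h import *
s=get_state();pose(s);rel(s);im=get_image('wrist');cv2.imwrite('pics/w7.png',im)
cv2.imwrite('pics/c7.png',cv2.resize(im[0:120,150:310],None,fx=5,fy=5,interpolation=2))
E
```

```text
t 4.4 p [ 0.4686 -0.0794  0.0702] yaw -59.9 xdown [ 0.     0.003 -1.   ] F [-0.2 -0.1  0.8] g 0.0046275727376398805
tool y,z rel axis [-0.0416  0.022 ]
```

View pics/c7.png

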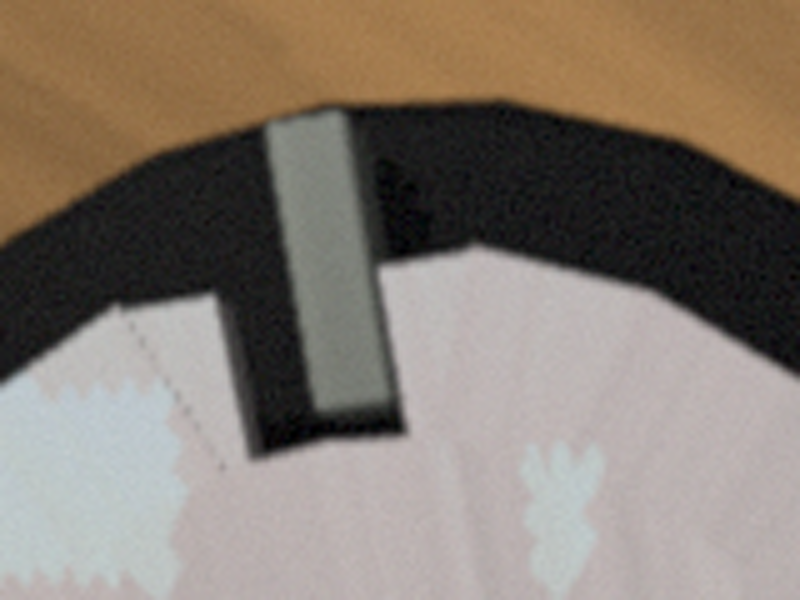

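```bash
python3 - <<'E'
from h import *
s=get_state()
g=lambda p,z:onz('wrist',(p[0]/5+150,p[1]/5),z,s)[0]
for c in(C0,C0+[0,.001]):
    for k,a,b,z in(('mouth',(217,293),(380,264),.062),('in',(255,458),(407,434),.062),('pinout',(268,122),(348,112),.052),('pin in',(315,410),(388,402),.052)):
        A,B=g(a,z),g(b,z);p=(A+B)/2-c;print(k,np.linalg.norm(A-B).round(4),np.hypot(*p).round(4),np.degrees(np.arctan2(p[1],p[0])).round(1))
E
```

```text
mouth 0.0149 0.0602 39.7
in 0.0142 0.0458 39.9
pinout 0.0075 0.0751 37.9
pin in 0.0071 0.0498 38.6
mouth 0.0149 0.0596 38.9
in 0.0142 0.0452 38.9
pinout 0.0075 0.0745 37.3
pin in 0.0071 0.0492 37.7
```

Only about 1.5° remains (±3.7° of slack). I'll nudge it, back off, rise, and go over the hub.

Call:
play_rows(
  targets=[
    {"claw": 1, "linear": [0, -0.01, -0.055], "rotation": [0.016, 0, 0]},
    {"claw": 1, "linear": [0, 0, 0], "rotation": [0, 0, 0]},
    {"claw": 1, "linear": [0, 0, 0.25], "rotation": [0, 0, 0]},
    {"claw": 1, "linear": [-0.6, 0, 0], "rotation": [0, 0, 0]},
    {"claw": 1, "linear": [-0.6, 0, 0], "rotation": [0, 0, 0]},
    {"claw": 1, "linear": [0, 0, 0], "rotation": [0, 0, 0]},
  ],
)

```text
time: 4.95
position: [0.4714, -0.0852, 0.1001]
tool_rot: [0.827, 1.412, -0.824]
ft_force: [1.1, -0.3, 0.4]
grip_width: 0.005
```

```bash
python3 - <<'E'
from h import *
s=get_state();pose(s);rel(s);im=get_image('wrist');cv2.imwrite('pics/w8.png',im);notch(s,im)
cv2.imwrite('pics/c8.png',cv2.resize(im[0:280,100:400],None,fx=2.1,fy=2.1,interpolation=2))
E
```

```text
t 4.95 p [ 0.4714 -0.0852  0.1001] yaw -60.7 xdown [-0.002  0.003 -1.   ] F [ 1.1 -0.3  0.4] g 0.004989633255490858
tool y,z rel axis [-0.0417  0.029 ]
dark arcs deg [(np.float64(-133.0), np.float64(-126.0)), (np.float64(40.5), np.float64(46.5))]
```

View pics/c8.png

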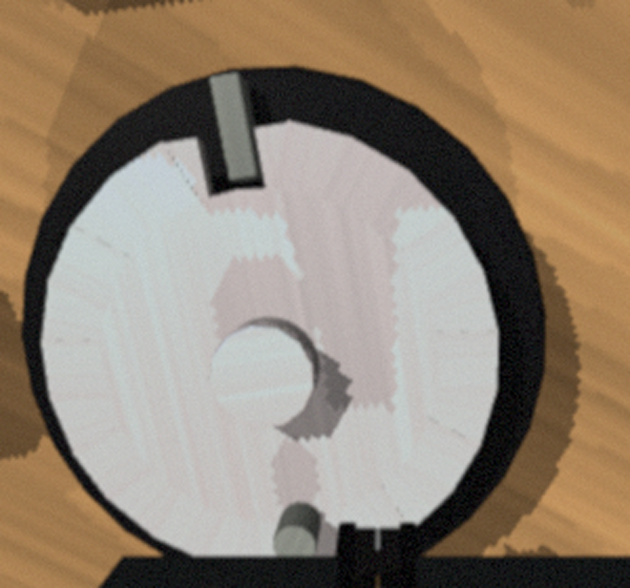

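```bash
python3 - <<'E'
from h import *
s=get_state()
g=lambda p,z:onz('wrist',(p[0]/2.1+100,p[1]/2.1),z,s)[0]
h=g((262,375),.078);st=g((294,541),.080);print('hub',h,'r stub',np.linalg.norm(st-h),'stub+180',np.degrees(np.arctan2(*(h-st)[::-1])))
for c in(C0,h):
    for k,a,b,z in(('mouth',(199,138),(254,126),.062),('in',(211,195),(264,187),.062),('pinout',(210,78),(240,72),.052),('pin in',(226,180),(258,178),.052)):
        A,B=g(a,z),g(b,z);p=(A+B)/2-c;print(k,np.linalg.norm(A-B).round(4),np.hypot(*p).round(4),np.degrees(np.arctan2(p[1],p[0])).round(1))
print('move hub tool',Rm(s).T@(np.r_[h,.078]-s['position']))
E
```

```text
hub [ 0.49300405 -0.03842283] r stub 0.045089525840536285 stub+180 38.042556802241506
mouth 0.0142 0.0594 38.9
in 0.0138 0.0453 39.4
pinout 0.0079 0.0741 38.2
pin in 0.0086 0.0487 39.2
mouth 0.0142 0.0591 37.8
in 0.0138 0.045 37.9
pinout 0.0079 0.0738 37.3
pin in 0.0086 0.0484 37.8
move hub tool [ 0.02098601  0.04233034 -0.02968586]
```

The notch is aligned with the pin to within about 0.5°. Now over the hub.

Call:
play_rows(
  targets=[
    {"claw": 1, "linear": [0, 0.56, -0.4], "rotation": [0, 0, 0]},
    {"claw": 1, "linear": [0, 0.56, -0.4], "rotation": [0, 0, 0]},
    {"claw": 1, "linear": [0, 0.56, -0.4], "rotation": [0, 0, 0]},
    {"claw": 1, "linear": [0, 0, 0], "rotation": [0, 0, 0]},
  ],
)

```text
time: 5.33
position: [0.4925, -0.0387, 0.0962]
tool_rot: [0.828, 1.415, -0.826]
ft_force: [-1.0, -0.6, -0.1]
grip_width: 0.003
```

```bash
python3 - <<'E'
from h import *
s=get_state();pose(s);rel(s)
print('to hub',Rm(s).T@(np.r_[.4933,-.039,.078]-s['position']))
E
```

```text
t 5.33 p [ 0.4925 -0.0387  0.0962] yaw -60.8 xdown [-0.005  0.004 -1.   ] F [-1.  -0.6 -0.1] g 0.003033742099725834
tool y,z rel axis [-0.0005 -0.0011]
to hub [0.0182387  0.00057009 0.00071702]
```

Centred within 1 mm. I'll descend to just above the hub, then press in small steps.

Call:
play_rows(
  targets=[
    {"claw": 1, "linear": [0.5, 0.02, 0.03], "rotation": [0, 0, 0]},
    {"claw": 1, "linear": [0.12, 0, 0], "rotation": [0, 0, 0]},
    {"claw": 1, "linear": [0.12, 0, 0], "rotation": [0, 0, 0]},
    {"claw": 1, "linear": [0.12, 0, 0], "rotation": [0, 0, 0]},
  ],
)

```text
time: 5.67
position: [0.4935, -0.0394, 0.0733]
tool_rot: [0.826, 1.416, -0.824]
ft_force: [-1.7, 2.4, 5.2]
grip_width: 0.005
```

Call:
play_rows(
  targets=[
    {"claw": 1, "linear": [0.12, 0, 0], "rotation": [0, 0, 0]},
    {"claw": 1, "linear": [0.12, 0, 0], "rotation": [0, 0, 0]},
  ],
)

```text
time: 5.83
position: [0.4936, -0.0394, 0.0703]
tool_rot: [0.827, 1.417, -0.824]
ft_force: [-11.9, 2.1, 37.2]
grip_width: 0.003
```

It bottomed at a tip height of 70.3 mm (70 is expected) with the force rising sharply to 37 N. I'll rise clear and check.

Call:
play_rows(
  targets=[
    {"claw": 1, "linear": [-0.2, 0, 0], "rotation": [0, 0, 0]},
    {"claw": 1, "linear": [-0.8, 0, 0], "rotation": [0, 0, 0]},
    {"claw": 1, "linear": [-0.8, 0, 0], "rotation": [0, 0, 0]},
    {"claw": 1, "linear": [-0.8, -0.9, 0], "rotation": [0, 0, 0]},
    {"claw": 1, "linear": [-0.4, -0.9, 0], "rotation": [0, 0, 0]},
    {"claw": 1, "linear": [0, 0, 0], "rotation": [0, 0, 0]},
  ],
)

```text
time: 6.33
position: [0.4516, -0.0662, 0.1484]
tool_rot: [0.826, 1.419, -0.828]
ft_force: [-0.4, -0.4, -0.7]
grip_width: 0.004
```

```bash
python3 - <<'E'
from h import *
s=get_state();pose(s);w=get_image('wrist');d=get_image('side')
cv2.imwrite('pics/c9.png',np.hstack([cv2.resize(w[0:300,100:400],(400,400),interpolation=2),cv2.resize(d[195:275,225:305],(400,400),interpolation=2)]))
E
```

```text
t 6.33 p [ 0.4516 -0.0662  0.1484] yaw -60.8 xdown [-0.01   0.005 -1.   ] F [-0.4 -0.4 -0.7] g 0.004286830064657754
```

View pics/c9.png

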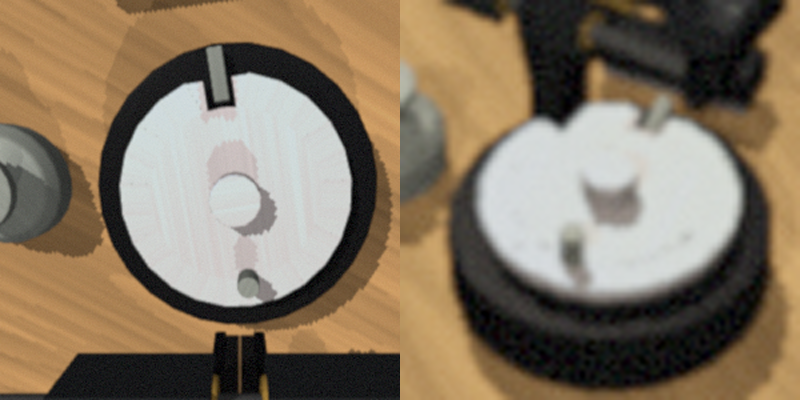

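The wrist view shows the pin in the notch at (217,75), and in the side view the disc sits lower and level. The hand is clear, so I'm handing it in.

```bash
python3 -c "
from bench import *
print(close_job())"
```

```text
the job is handed in; nothing more can be done
None
```

I turned the disc about 101° clockwise with the closed fingers against the stub, pressed it home on its hub, and handed the job in with the hand clear. The robot clock read about 6.4 s, and the hand-in reported no verdict.

- **Alignment:** just before pressing, the notch measured within about 0.5° of the pin. The last wrist picture shows the pin in the notch.
- **Seating:** while pressing, the resistance was about 5 N, then rose sharply to 37 N with the fingertip at 70.3 mm. The hub top should be at 70 mm with the disc home.
- **Level:** I judged this by eye from the last side and wrist pictures; I did not measure the tilt.
- **Hand and other items:** the tip finished about 148 mm above the shelf with no contact force. The fingers passed none of the other items closely. I saw none of them shifted, but I did not measure their positions afterwards.

No check failed. The estimates of the disc's centre from different pictures differed by 1–3 mm, which is about the camera calibration's accuracy.

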